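# Weigh the tin that stands behind the spices

## Robot

A 6-joint arm with a two-finger parallel gripper is mounted at the origin on a cart in front of the work surface, level with it; the furniture and walls round the work are solid. World frame = base frame: x ahead of the robot, y to its left, z up, the work surface at z = 0. Lengths are in m, angles in degrees, forces in N, time in s.
With the tool pointing down it reaches from about 0.375 to 0.9 m from the base axis. Payload 3.1 kg.
Tool frame: the origin (TCP) lies midway between the tips of the shut fingers; the grasp point (between the pads) lies 19 mm behind it; z points along the fingers, y is the line along which they close (so a half turn about z gives the same grasp; the last joint's range is limited). The gripper opens to 87 mm and grips with 3 to 60 N. Pads are 19 mm wide; open, the fingers measure 117 mm over their backs; the gripper's body (75 mm by 190 mm) begins 51 mm behind the grasp point.
Start: joints at [61.507, 30.224, 82.088, -0, 67.689, -10.227], TCP at [0.196, 0.593, 0.223] pointing down, gripper open.
Joint ranges: [-176.69, 176.69], [-43.24, 126.21], [12.49, 139.97], [-82, 262], [0, 151.66], [-163.58, 163.58]. Speed limits (degrees/s): [159.86, 159.86, 180, 180, 180, 180].

## Interface

Orientations are given as a 3x3 rotation matrix whose columns are the frame's x, y, z axes.
In Python, from rig import bot, capture gives the robot as it stands.
- The arm moves only by the tool move_tool, called after "Emit:" by a JSON object that holds its "name" and its "arguments". Schema: {"type":"object","properties":{"deltas":{"type":"array","items":{"type":"array","items":{"type":"array","items":{"type":"number"},"minItems":7,"maxItems":7},"minItems":1,"maxItems":20},"minItems":1,"maxItems":1},"only":{"type":"string"},"quiet":{"type":"boolean"},"lines":{"type":"string"}},"required":["deltas"],"additionalProperties":false}. deltas is a list that holds a single list of rows (three levels of brackets), with 1 to 20 rows, each of 7 numbers: dx, dy, dz in parts of the range, where 1.0 means 0.5 m, then a rotation vector rx, ry, rz in parts of the range, where 1.0 means 90 degrees, then the opening from 0.0 (shut) to 1.0 (fully open); each row is the pose to reach, as a shift and turn from the pose commanded when the call began, along the tool's axes at that moment; what a row does not reach only later rows make up. A row lasts 1/10 s, in which the tool goes at most 0.05 m and 8.59 degrees, less where a joint would pass 70% of its speed; a pose out of reach is approached as far as the arm can. The fingers move at their own pace and stop on an object; the grip force is fixed at half the most. Time passes only in rows, so rows that do not move let the fingers close. The tool returns the time, the measured TCP pose, the force, the opening and the grip force at its end. only (a regular expression) keeps the lines of the reply that match it, lines (a string "A,B") keeps lines A to B, and quiet returns only ok. Input that does not fit is refused with a message, and nothing moves.
- bot.read_state(): the state, without advancing time (a new reading comes with each control period).
- capture(name): name is "scene" or "top"; returns a dict with "color" (400x640x3 uint8, red, green, blue), "K" (3x3 intrinsics, pixels), "view" (4x4, takes a point from world to camera coordinates). Camera axes: x right, y up, looking along -z (the intrinsics and any distortion apply to the point x, -y, -z); pixel columns grow to the right and rows downward; lengths in m; the calibration is good to about 2 mm. A picture is of the moment at which its call begins. There is no depth.
- bot.hand_in(): hands the job in; it is judged then, once.
The state is a dict: "time_s": time; "joint_positions": joint angles; "qvel": joint speeds; "tau": joint torques, N m; "position": TCP position; "tcp_rot": TCP orientation; "force": force on the tool from outside, world axes, zero at the start; "moment": the same for the moment, N m; "opening": opening from 0.0 (shut) to 1.0 (fully open); "grasp_force": force on a finger pad.
Only numpy, scipy, OpenCV 4.12 (cv2) and the standard library are available. Lean on these libraries where they do the work, as an engineer would, in place of code of your own. Each camera call takes 0.05 s, during which the arm holds its last target. There are 200 camera calls.

## Task

Weigh the small food tin that stands at the back of the wooden spice stand, behind the two spice jars and the shaker. First move all three of them out of the way, upright, onto the cork mat; then set the tin upright in the middle of the scale's round plate and leave it there; then put the jars and the shaker back, each upright on the very spot of the stand where it stood at the start. Do not move the small glass dish.

Things in the scene. Friction and masses are not known exactly. Their poses are not given: they have to be found in the camera images.
- tin: small closed round food tin, white, blue and red with a bare metal lid, 57 mm diameter, 72 mm high, 0.18 kg, loose; origin at the centre of its underside, z up. Starts upright at the back of the stand, close before the backrest, with the other three only about 5 mm (left, right) and 9 mm (front) from it
- green_jar: closed glass spice jar with a GREEN cap (white disc on its top), round, 45 mm diameter (cap and body alike), 106 mm high, about 0.11 kg, loose; origin at the centre of its underside, z up; yaw means nothing. Starts on one of the stand's three jar places, drawn at random (the two jars far back by the wall are fixed decor)
- brown_jar: closed glass spice jar with a dark BROWN cap (green disc on its top) and green label, round, 44 mm diameter, 105 mm high, about 0.11 kg, loose; origin at the centre of its underside, z up; yaw means nothing. Starts on one of the three jar places of the stand
- shaker: white shaker with a light grey domed top, round, 44 mm diameter up to 66 mm, above that 34 mm, 90 mm high in all, about 0.10 kg, loose; origin at the centre of its underside, z up; yaw means nothing. Starts on one of the three jar places of the stand
- stand: fixed light-wood spice stand: base 152 (its x, away from the robot) by 190 mm, top 12 mm above the origin (centre of its underside). Dark flush inlays mark the places: left (x 22, y 56 mm), right (22, -56), front (-30, 0) for jars and shaker (each starts within 3 mm), back (30, 0) for the tin. Behind the tin a backrest: x 64 to 74, y -30 to 30, 72 mm high from the worktop
- mat: fixed cork mat, 250 mm (its x) by 110 mm (its y), 6 mm thick; origin at the centre of its underside (its top is 6 mm higher). Lies left or right of the stand, turned up to 0.2 rad
- scale: fixed flat white kitchen scale, 170 mm (its x) by 130 mm (its y), its housing top 16 mm above the worktop, round steel plate of 110 mm diameter; origin at the centre of its underside. Lies on the other side of the stand from the mat, turned up to 0.2 rad. It does not move when loaded
- plate (a point): centre of the scale's round plate, on its top face, 22 mm above the worktop and 20 mm along the scale's x from its origin
- dish: bystander: small clear fluted glass dish, 69 mm diameter, 38 mm high, loose, near the front edge of the worktop; origin at the centre of its underside
There are look-alikes about, which are no part of the job. Leave any yellow look-alike of the brown_jar alone. Leave any pink look-alike of the shaker alone.

How it is judged (in metres and radians):
On the way, in this order (a step that is already met when the one before it is completed fails the run):
1. both jars and the shaker stand upright on the cork mat while the tin is still in its place on the stand (x of green_jar in the frame of mat between -0.125 and 0.125 m and y of green_jar in the frame of mat between -0.055 and 0.055 m and height (world z) of each of green_jar, brown_jar, shaker below 0.012 m and angle between each of green_jar, brown_jar, shaker's own z axis and vertical below 0.12 rad and linear speed of each of green_jar, brown_jar, shaker below 0.05 m/s and x of brown_jar in the frame of mat between -0.125 and 0.125 m and y of brown_jar in the frame of mat between -0.055 and 0.055 m and x of shaker in the frame of mat between -0.125 and 0.125 m and y of shaker in the frame of mat between -0.055 and 0.055 m and distance of tin from where it was at the start of the episode below 0.02 m), for 0.2 s.
2. the tin stands on the middle of the scale's plate while the jars and the shaker are still on the mat (x of green_jar in the frame of mat between -0.125 and 0.125 m and y of green_jar in the frame of mat between -0.055 and 0.055 m and height (world z) of each of green_jar, brown_jar, shaker below 0.012 m and angle between each of green_jar, brown_jar, shaker's own z axis and vertical below 0.12 rad and linear speed of each of green_jar, brown_jar, shaker below 0.05 m/s and x of brown_jar in the frame of mat between -0.125 and 0.125 m and y of brown_jar in the frame of mat between -0.055 and 0.055 m and x of shaker in the frame of mat between -0.125 and 0.125 m and y of shaker in the frame of mat between -0.055 and 0.055 m and distance between tin and plate below 0.016 m and angle between tin's own z axis and vertical below 0.1 rad and linear speed of tin below 0.03 m/s), for 0.2 s.
At the end, for the whole second after the job is handed in: the tin stands upright on the scale with its centre within 15 mm of the plate's centre; both jars and the shaker stand upright on the stand, each within 15 mm of where it itself stood at the start; all are at rest and released (distance between tin and plate below 0.016 m and angle between each of tin, green_jar, brown_jar, shaker's own z axis and vertical below 0.1 rad and linear speed of each of tin, green_jar, brown_jar, shaker below 0.03 m/s and distance of each of green_jar, brown_jar, shaker from where it was at the start of the episode below 0.015 m); the robot touches nothing.
It fails at once if the glass dish is moved by more than 20 mm (distance of dish from where it was at the start of the episode above 0.02 m).
It fails at once if the tin, a jar or the shaker is tipped over (more than 45 degrees) (angle between any of green_jar, brown_jar, shaker, tin's own z axis and vertical above 0.79 rad).
It also fails if it takes over 138 s, if anything falls off the work surface, if the arm or the gripper's body presses on something with over 40 N, if the wrist force passes 120 N, or if a joint passes its speed limit or range.

## Working session

There is one attempt and no reset: what is moved stays moved. The work goes in short steps, Python scripts to look and compute and a tool call to move; the robot and the scene stay as the last step left them, time stands still between calls to the robot, and variables do not carry over. Pictures are saved under pics/ and viewed, at most 14 in all, crops included, and the job is handed in when it is done.

```bash
ls; mkdir -p pics
```

Run:
```python
from rig import bot,capture
import cv2,numpy as np
for n in("scene","top"):
    c=capture(n); cv2.imwrite(f"pics/{n}0.png",c["color"][:,:,::-1]); np.savez(f"{n}0.npz",**c)
    print({k:(np.round(v,4).tolist() if k!="color" else 0) for k,v in c.items()})
s=bot.read_state();print(s)
```

```text
pics
{'color': 0, 'K': [[505.2349, 0.0, 316.1713], [0.0, 505.2349, 205.6465], [0.0, 0.0, 1.0]], 'view': [[0.6362, -0.7715, 0.0019, -0.2513], [0.5147, 0.4263, 0.7439, -0.3823], [-0.5747, -0.4723, 0.6683, -0.9557], [0.0, 0.0, 0.0, 1.0]]}
{'color': 0, 'K': [[422.7155, 0.0, 322.4158], [0.0, 422.7155, 196.6186], [0.0, 0.0, 1.0]], 'view': [[0.0001, -0.9999, 0.0142, 0.1051], [0.9937, 0.0017, 0.1123, -0.561], [-0.1123, 0.0141, 0.9936, -0.9602], [0.0, 0.0, 0.0, 1.0]]}
{'time_s': 0.1, 'joint_positions': array([ 6.15081116e+01,  3.02732304e+01,  8.21484908e+01,  1.00594348e-03,
        6.76910587e+01, -1.02263486e+01]), 'qvel': array([ 0.04711069, -0.15094177, -0.21316201, -0.00650474, -0.07819007,
        0.01447785]), 'tau': array([-6.76499967e-04, -4.40988243e+01, -1.77150410e+01,  6.34422270e-02,
        5.34047058e-02, -3.15062391e-05]), 'position': array([0.19552538, 0.59293262, 0.22167697]), 'tcp_rot': array([[-9.49611886e-01,  3.13426797e-01, -9.53259574e-04],
       [ 3.13428033e-01,  9.49610395e-01, -1.72222890e-03],
       [ 3.65432514e-04, -1.93422731e-03, -9.99998063e-01]]), 'force': array([ 0.48809975, -0.03667897,  0.13632735]), 'moment': array([ 0.05299012,  0.10395357, -0.02086286]), 'grasp_force': 0.0, 'opening': 0.9996576949941298}
```

View pics/scene0.png

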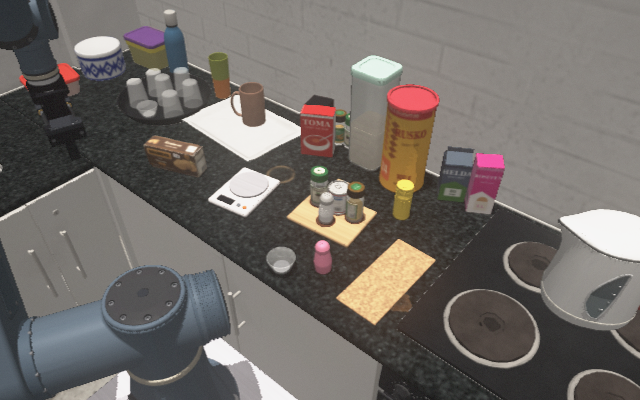

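View pics/top0.png

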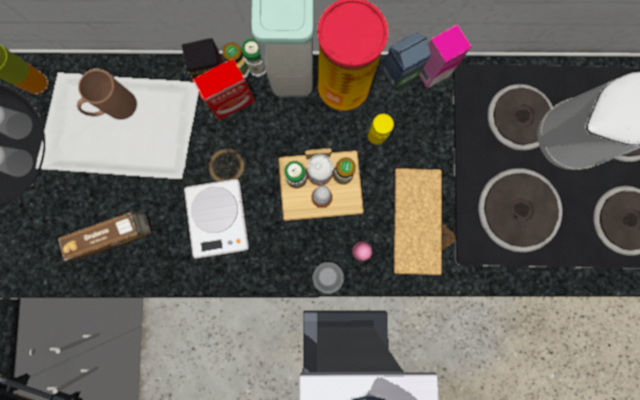

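Candidates: green jar at top (295,172), versus the green-capped decor jars at (233,52) and (252,48). Brown jar at (345,168), versus the yellow one at (380,129). Shaker at (321,196), versus the pink one at (362,251). Tin lid at (319,168). The mat is on the right (418,221), the scale plate on the left (213,209) and the dish at (328,278). I choose the four on the stand and check them in a close crop.

Create h.py:
```python
import numpy as np,cv2
def ray(c,uv):
    K,V=c["K"],c["view"];R,t=V[:3,:3],V[:3,3]
    d=np.linalg.inv(K)@[uv[0],uv[1],1.]; d=d*[1,-1,-1]
    return -R.T@t,R.T@d
def onz(c,uv,z):
    o,d=ray(c,uv); return o+d*(z-o[2])/d[2]
def proj(c,p):
    q=c["view"][:3,:3]@np.array(p)+c["view"][:3,3]; q=c["K"]@(q*[1,-1,-1]); return q[:2]/q[2]
```

Run:
```python
import numpy as np,cv2
from h import *
t=dict(np.load("top0.npz"));s=dict(np.load("scene0.npz"))
a=cv2.resize(t["color"][140:290,270:450],None,fx=4,fy=4,interpolation=cv2.INTER_CUBIC)
b=cv2.resize(s["color"][150:250,280:385],None,fx=5,fy=5,interpolation=cv2.INTER_CUBIC)
cv2.imwrite("pics/a.png",a[:,:,::-1]);cv2.imwrite("pics/b.png",b[:,:,::-1])
im=t["color"];hsv=cv2.cvtColor(im,cv2.COLOR_RGB2HSV)
def big(m,roi):
    z=np.zeros_like(m);x0,y0,x1,y1=roi;z[y0:y1,x0:x1]=m[y0:y1,x0:x1]
    z=cv2.morphologyEx(z,cv2.MORPH_CLOSE,np.ones((5,5)))
    cs,_=cv2.findContours(z,cv2.RETR_EXTERNAL,cv2.CHAIN_APPROX_NONE);return max(cs,key=cv2.contourArea)
for n,m,roi,z in [("mat",cv2.inRange(hsv,(8,60,120),(30,255,255)),(385,160,450,285),.006),("stand",cv2.inRange(hsv,(8,50,110),(30,255,255)),(270,140,370,230),.012),("scale",cv2.inRange(hsv,(0,0,150),(179,50,255)),(175,170,260,265),.016)]:
    c=big(m,roi);r=cv2.minAreaRect(c);p=cv2.boxPoints(r);w=np.array([onz(t,q,z)[:2] for q in p])
    print(n,np.round(p,1).tolist(),np.round(w,4).tolist(),w.mean(0),np.linalg.norm(np.diff(w,axis=0),axis=1))
```

```text
mat [[394.0, 168.0], [441.0, 168.0], [441.0, 274.0], [394.0, 274.0]] [[0.634, -0.0685], [0.6343, -0.1831], [0.3801, -0.1751], [0.3802, -0.0637]] [ 0.50714296 -0.12260433] [0.11459233 0.25428781 0.11139002]
stand [[276.79998779296875, 152.0], [357.29998779296875, 144.89999389648438], [363.3999938964844, 213.3000030517578], [282.8999938964844, 220.5]] [[0.6712, 0.2155], [0.6896, 0.0208], [0.5231, 0.0078], [0.5059, 0.199]] [0.5974475 0.1107972] [0.19555375 0.16694841 0.19202958]
scale [[182.39999389648438, 185.89999389648438], [238.0, 178.0], [248.3000030517578, 250.0], [192.6999969482422, 257.8999938964844]] [[0.5876, 0.438], [0.607, 0.3068], [0.4367, 0.279], [0.4183, 0.4079]] [0.51237644 0.35791459] [0.13265232 0.17253875 0.1302092 ]
```

View pics/a.png

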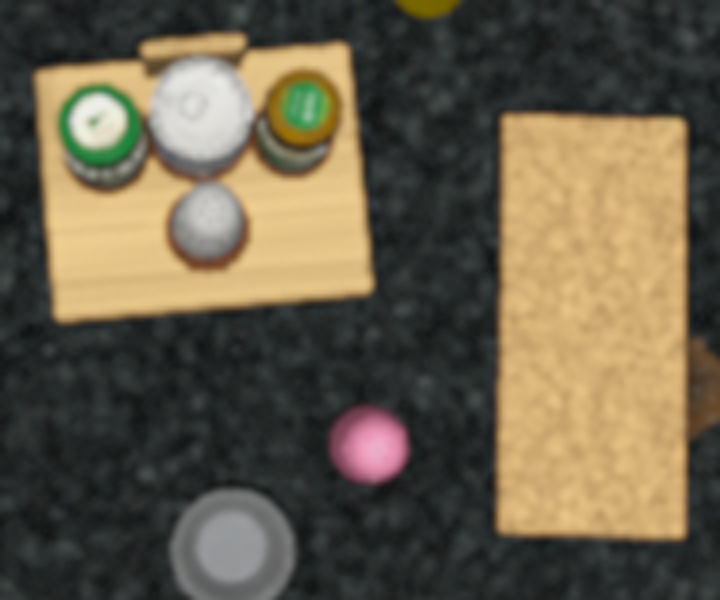

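View pics/b.png

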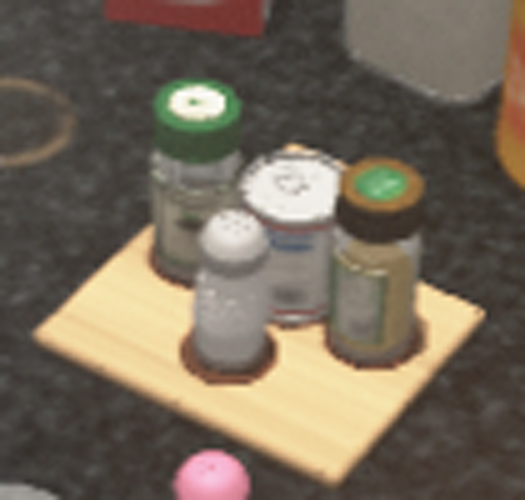

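The crops confirm the choice: green cap with white disc at crop a (97,121), brown cap with green disc (306,105), plain shaker (207,222) and tin lid (200,106). The yellow and pink look-alikes stand off the stand.

Run:
```python
import numpy as np,cv2
from h import *
t=dict(np.load("top0.npz"));s=dict(np.load("scene0.npz"))
A=lambda x,y:((x+.5)/4-.5+270,(y+.5)/4-.5+140)
B=lambda x,y:((x+.5)/5-.5+280,(y+.5)/5-.5+150)
print("stand");w=np.array([onz(t,A(*q),.012)[:2] for q in [(37,68),(350,42),(374,292),(56,322)]]);print(w.round(4),w.mean(0))
c=w.mean(0); fx=(w[0]+w[1]-w[2]-w[3]);fy=w[0]+w[3]-w[1]-w[2];ya=(np.arctan2(fx[1],fx[0])+np.arctan2(-fy[0],fy[1]))/2
R=np.array([[np.cos(ya),-np.sin(ya)],[np.sin(ya),np.cos(ya)]]);print("yaw",np.degrees(ya))
for n,p in dict(left=(.022,.056),right=(.022,-.056),front=(-.03,0),back=(.03,0)).items():print(n,(c+R@p).round(4))
for n,a,b,z in [("green",(97,121),(197,103),.118),("brown",(306,105),(382,184),.117),("tin",(200,106),(293,187),.084),("shaker",(207,220),(236,222),.100)]:
    o1,d1=ray(t,A(*a));o2,d2=ray(s,B(*b))
    k=np.linalg.lstsq(np.c_[d1,-d2],o2-o1,rcond=None)[0];
    print(n,onz(t,A(*a),z).round(4),onz(s,B(*b),z).round(4),"tri",((o1+d1*k[0]+o2+d2*k[1])/2).round(4))
print("mat");w=np.array([onz(t,A(*q),.006)[:2] for q in [(502,113),(687,118),(686,538),(497,536)]]);print(w.round(4),w.mean(0))
# plate
im=t["color"];cr=im[170:265,175:260];a=cv2.resize(cr,None,fx=6,fy=6,interpolation=cv2.INTER_CUBIC)
g=cv2.cvtColor(a,cv2.COLOR_RGB2GRAY)
cv2.imwrite("pics/sc.png",a[:,:,::-1])
h=cv2.HoughCircles(cv2.GaussianBlur(g,(0,0),2),cv2.HOUGH_GRADIENT,1,200,param1=60,param2=15,minRadius=110,maxRadius=170);print(h)
for x,y,r in h[0][:2]: print(onz(t,((x+.5)/6-.5+175,(y+.5)/6-.5+170),.022))
print("dish",onz(t,A(234,547),.0), onz(t,A(234,547),.038),"pink",onz(t,A(369,445),.07),"yellow",onz(t,(380,129),.09))
```

```text
stand
[[0.6599 0.2104]
 [0.6765 0.0213]
 [0.5249 0.0084]
 [0.5068 0.1974]] [0.5920376  0.10937517]
yaw 5.051706251609326
left [0.609  0.1671]
right [0.6189 0.0555]
front [0.5622 0.1067]
back [0.6219 0.112 ]
green [0.6088 0.1683 0.118 ] [0.6107 0.1687 0.118 ] tri [0.6089 0.1678 0.1195]
brown [0.6181 0.0557 0.117 ] [0.6198 0.0569 0.117 ] tri [0.6178 0.0557 0.1189]
tin [0.6235 0.1127 0.084 ] [0.6217 0.1131 0.084 ] tri [0.6232 0.1132 0.0831]
shaker [0.5575 0.1089 0.1   ] [0.5663 0.107  0.1   ] tri [0.5594 0.1063 0.1045]
mat
[[ 0.6343 -0.0713]
 [ 0.6315 -0.1839]
 [ 0.3798 -0.1754]
 [ 0.3811 -0.0634]] [ 0.50667424 -0.12349954]
NoneTraceback (most recent call last):
  File "<stdin>", line 20, in <module>
TypeError: 'NoneType' object is not subscriptable
```

View pics/sc.png

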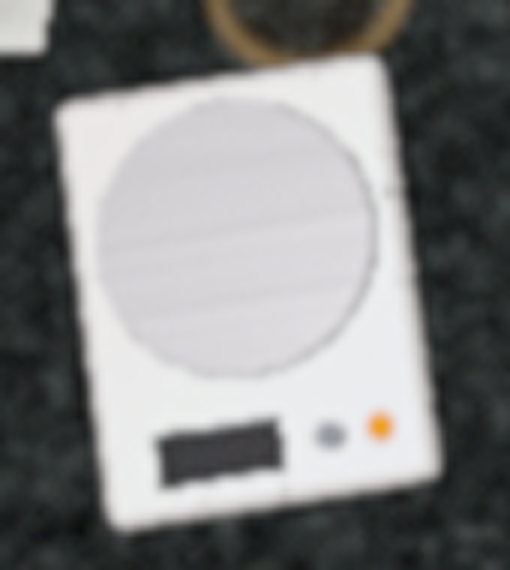

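Top view of the scale: the plate is centred at crop (237,239), radius 139 px.

Add to h.py:
```python
def go(x,y,z,heading=None):
    from rig import bot
    s=bot.read_state();R=s["tcp_rot"];d=R.T@(np.array([x,y,z])-s["position"])
    h=np.degrees(np.arctan2(R[1,1],R[0,1]))
    print("shift",d.round(4),"" if heading is None else ("rz",round(h-heading,2)),"len",np.linalg.norm(d).round(3),"h",h.round(2))
```

Run:
```python
import numpy as np
from h import *
t=dict(np.load("top0.npz"));A=lambda x,y:((x+.5)/4-.5+270,(y+.5)/4-.5+140)
print("plate",onz(t,((237.5)/6-.5+175,(239.5)/6-.5+170),.022),"dish",onz(t,A(234,547),.02),"pink",onz(t,A(369,445),.07),"yellow",onz(t,(380,129),.09))
# shaker silhouette: sides in b crop
s=dict(np.load("scene0.npz"));print(onz(s,((231+.5)/5-.5+280,(354+.5)/5-.5+150),.012))
print(proj(s,(.562,.107,.012)),"inlay centre px scene", 280+230/5,150+352/5)
go(.562,.107,.25,95); go(.562,.107,.054,95)
```

```text
plate [0.53124486 0.36001295 0.022     ] dish [0.37587146 0.09222991 0.02      ] pink [0.43533494 0.01851434 0.07      ] yellow [ 0.70748448 -0.02298576  0.09      ]
[0.56284584 0.10580676 0.012     ]
[325.24158667 220.37112104] inlay centre px scene 326.0 220.4
shift [-0.5003 -0.3466 -0.0278] ('rz', np.float64(-23.27)) len 0.609 h 71.73
shift [-0.5004 -0.3463  0.1682] ('rz', np.float64(-23.27)) len 0.631 h 71.73
```

Careful with the scale: shifts go in shares of 0.5 m and turns go in shares of 90 degrees. That gives: -0.5 m / 0.5 = -1, -0.346 m / 0.5 = -0.692, -23.3 degrees / 90 = -0.2589.

Emit:
{"name": "move_tool", "arguments": {"deltas": [[[-1,-0.692,-0.056,0,0,-0.2589,0.75],[-1,-0.692,-0.056,0,0,-0.2589,0.75],[-1,-0.692,-0.056,0,0,-0.2589,0.75],[-1,-0.692,-0.056,0,0,-0.2589,0.75],[-1,-0.692,-0.056,0,0,-0.2589,0.75],[-1,-0.692,-0.056,0,0,-0.2589,0.75],[-1,-0.692,-0.056,0,0,-0.2589,0.75],[-1,-0.692,-0.056,0,0,-0.2589,0.75],[-1,-0.692,-0.056,0,0,-0.2589,0.75],[-1,-0.692,-0.056,0,0,-0.2589,0.75],[-1,-0.692,-0.056,0,0,-0.2589,0.75],[-1,-0.692,-0.056,0,0,-0.2589,0.75],[-1,-0.692,-0.056,0,0,-0.2589,0.75],[-1,-0.692,-0.056,0,0,-0.2589,0.75],[-1,-0.692,-0.056,0,0,-0.2589,0.75],[-1,-0.692,-0.056,0,0,-0.2589,0.75]]]}}

```text
time_s: 1.7
position: [0.5606, 0.1098, 0.2502]
tcp_rot: [[-0.996, -0.09, -0.002], [-0.09, 0.996, 0.001], [0.002, 0.001, -1.0]]
force: [-0.1, 0.1, -0.7]
opening: 0.749
grasp_force: 0.0
```

```bash
python3 -c "
from h import *
go(.562,.107,.054,95)"
```

```text
shift [-0.0016 -0.0031  0.1962] ('rz', np.float64(0.15)) len 0.196 h 95.15
```

In the tool's units: 0.196 m / 0.5 = 0.392, 0.185 m / 0.5 = 0.37.

Emit:
{"name": "move_tool", "arguments": {"deltas": [[[0,-0.002,0.1,0,0,0,0.75],[0,-0.002,0.2,0,0,0,0.75],[0,-0.002,0.28,0,0,0,0.75],[0,-0.002,0.34,0,0,0,0.75],[0,-0.002,0.37,0,0,0,0.75],[0,-0.002,0.392,0,0,0,0.75],[0,-0.002,0.392,0,0,0,0.75],[0,-0.002,0.392,0,0,0,0.75]]]}}

```text
time_s: 2.5
position: [0.5625, 0.108, 0.0552]
tcp_rot: [[-0.996, -0.089, 0.001], [-0.089, 0.996, 0.0], [-0.001, -0.0, -1.0]]
force: [-0.4, -0.2, 0.6]
opening: 0.747
grasp_force: 0.0
```

Run:
```python
from h import *
from rig import capture
go(.562,.107,.054,95)
c=capture("scene");cv2.imwrite("pics/s1.png",cv2.resize(c["color"][100:280,240:430],None,fx=3,fy=3)[:,:,::-1])
```

```text
shift [ 0.0006 -0.0009  0.0012] ('rz', np.float64(0.1)) len 0.002 h 95.1
```

View pics/s1.png

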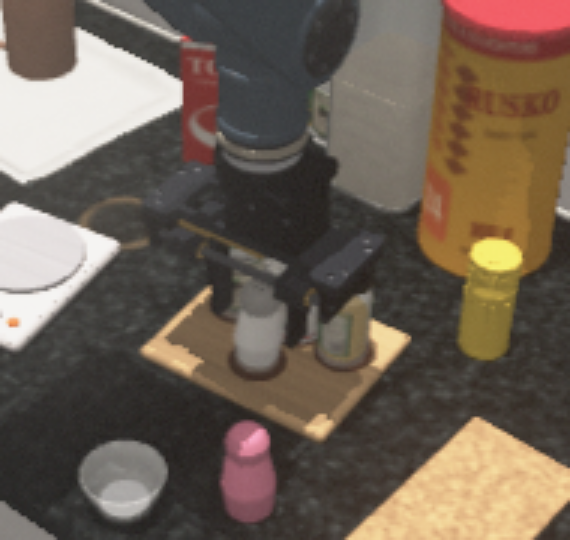

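The picture shows the fingers straddling the shaker (crop 260,330) and clear of the jars and the tin. I'll grip, lift and carry it to the mat.

In the tool's units: -0.215 m / 0.5 = -0.43, -0.15 m / 0.5 = -0.3.

Emit:
{"name": "move_tool", "arguments": {"deltas": [[[0,0,0,0,0,0,0.3],[0,0,0,0,0,0,0.3],[0,0,0,0,0,0,0.3],[0,0,0,0,0,0,0.3],[0,0,-0.06,0,0,0,0.3],[0,0,-0.14,0,0,0,0.3],[0,0,-0.22,0,0,0,0.3],[0,0,-0.3,0,0,0,0.3],[0,0,-0.3,0,0,0,0.3],[0.04,-0.06,-0.3,0,0,0,0.3],[0.1,-0.13,-0.3,0,0,0,0.3],[0.15,-0.2,-0.3,0,0,0,0.3],[0.2,-0.27,-0.3,0,0,0,0.3],[0.25,-0.34,-0.3,0,0,0,0.3],[0.3,-0.4,-0.3,0,0,0,0.3],[0.324,-0.43,-0.3,0,0,0,0.3],[0.324,-0.43,-0.3,0,0,0,0.3],[0.324,-0.43,-0.3,0,0,0,0.3]]]}}

```text
time_s: 4.35
position: [0.4194, -0.121, 0.204]
tcp_rot: [[-0.996, -0.086, -0.001], [-0.086, 0.996, 0.001], [0.001, 0.001, -1.0]]
force: [0.2, 0.1, -0.7]
opening: 0.37
grasp_force: 30.0
```

```bash
python3 -c "
from h import *
go(.42,-.121,.0495,95)"
```

```text
shift [-0.0007 -0.0002  0.1545] ('rz', np.float64(-0.06)) len 0.155 h 94.94
```

In the tool's units: 0.15 m / 0.5 = 0.3, 0.14 m / 0.5 = 0.28.

Emit:
{"name": "move_tool", "arguments": {"deltas": [[[0,0,0.1,0,0,0,0.3],[0,0,0.18,0,0,0,0.3],[0,0,0.24,0,0,0,0.3],[0,0,0.28,0,0,0,0.3],[0,0,0.3,0,0,0,0.3],[0,0,0.3,0,0,0,0.3],[0,0,0.3,0,0,0,0.3]]]}}

```text
time_s: 5.05
position: [0.4204, -0.1191, 0.0553]
tcp_rot: [[-0.996, -0.089, 0.0], [-0.089, 0.996, 0.001], [-0.0, 0.001, -1.0]]
force: [-0.1, 4.3, 14.0]
opening: 0.4
grasp_force: 30.6
```

Run:
```python
from h import *
from rig import capture
go(.42,-.121,.0495,95)
c=capture("scene");cv2.imwrite("pics/s2.png",cv2.resize(c["color"][150:340,290:480],None,fx=3,fy=3)[:,:,::-1])
```

```text
shift [ 0.0005 -0.0018  0.0058] ('rz', np.float64(0.12)) len 0.006 h 95.12
```

View pics/s2.png

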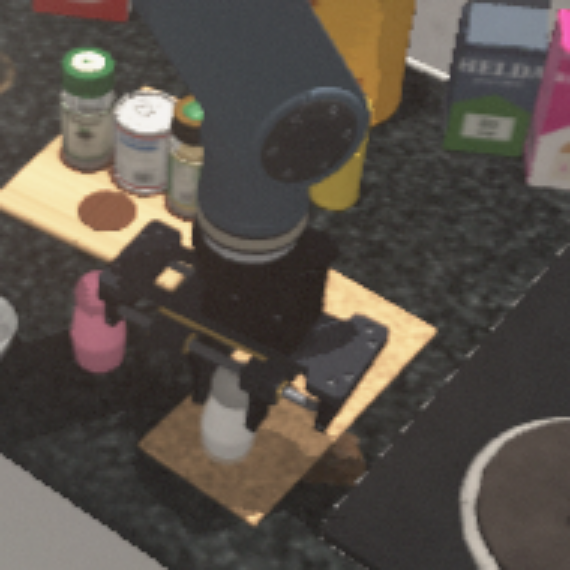

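The shaker touched the mat about 6 mm early, so it slipped in the grip, which is on its upper part. It stands near crop (228,440). I'll back off a little and release.

In the tool's units: -0.19 m / 0.5 = -0.38, -0.15 m / 0.5 = -0.3.

Emit:
{"name": "move_tool", "arguments": {"deltas": [[[0,0,-0.006,0,0,0,0.3],[0,0,-0.008,0,0,0,0.3],[0,0,-0.008,0,0,0,0.4],[0,0,-0.008,0,0,0,0.45],[0,0,-0.008,0,0,0,0.5],[0,0,-0.008,0,0,0,0.6],[0,0,-0.008,0,0,0,0.75],[0,0,-0.008,0,0,0,0.75],[0,0,-0.1,0,0,0,0.75],[0,0,-0.2,0,0,0,0.75],[0,0,-0.3,0,0,0,0.75],[0,0,-0.38,0,0,0,0.75]]]}}

```text
time_s: 6.3
position: [0.4199, -0.1213, 0.2472]
tcp_rot: [[-0.996, -0.088, 0.002], [-0.088, 0.996, -0.001], [-0.002, -0.001, -1.0]]
force: [0.2, -0.0, -0.8]
opening: 0.75
grasp_force: 0.0
```

Run:
```python
from h import *
from rig import capture
go(.609,.168,.25,5)
c=capture("scene");cv2.imwrite("pics/s3.png",cv2.resize(c["color"][150:340,290:480],None,fx=3,fy=3)[:,:,::-1])
```

```text
shift [-0.2137  0.2716 -0.0028] ('rz', np.float64(90.03)) len 0.346 h 95.03
```

View pics/s3.png

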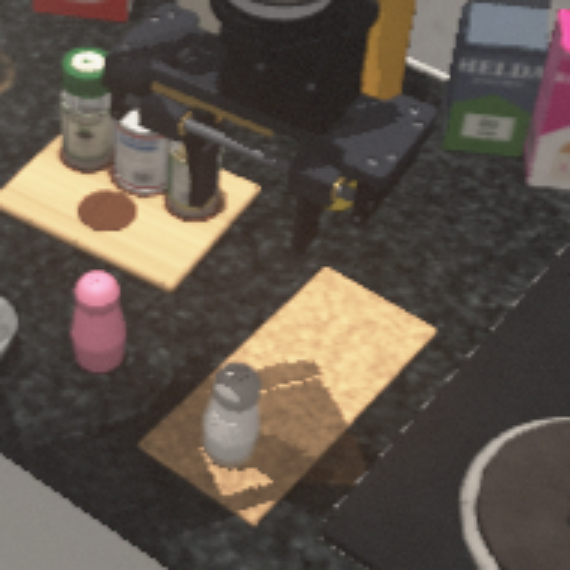

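The shaker stands upright on the mat at crop (232,420). Next is the green jar.

In the tool's units: 0.272 m / 0.5 = 0.544, 0.24 m / 0.5 = 0.48, 90 degrees / 90 = 1.

Emit:
{"name": "move_tool", "arguments": {"deltas": [[[-0.06,0.08,-0.006,0,0,0.0889,0.75],[-0.12,0.15,-0.006,0,0,0.1778,0.75],[-0.18,0.22,-0.006,0,0,0.2667,0.75],[-0.23,0.29,-0.006,0,0,0.3556,0.75],[-0.28,0.36,-0.006,0,0,0.4444,0.75],[-0.33,0.42,-0.006,0,0,0.5333,0.75],[-0.38,0.48,-0.006,0,0,0.6222,0.75],[-0.428,0.544,-0.006,0,0,0.7111,0.75],[-0.428,0.544,-0.006,0,0,0.8,0.75],[-0.428,0.544,-0.006,0,0,0.8889,0.75],[-0.428,0.544,-0.006,0,0,0.9778,0.75],[-0.428,0.544,-0.006,0,0,1,0.75],[-0.428,0.544,-0.006,0,0,1,0.75],[-0.428,0.544,-0.006,0,0,1,0.75]]]}}

```text
time_s: 7.75
position: [0.6088, 0.1685, 0.247]
tcp_rot: [[-0.089, 0.996, -0.001], [0.996, 0.089, -0.0], [-0.0, -0.001, -1.0]]
force: [-1.0, 0.6, 0.2]
opening: 0.753
grasp_force: 0.0
```

Run:
```python
from h import *
from rig import capture
go(.609,.168,.054,5)
s=capture("scene");
B=lambda x,y:((x+.5)/3-.5+290,(y+.5)/3-.5+150)
print(onz(s,B(107,211),.012))
```

```text
shift [-0.0005  0.0004  0.193 ] ('rz', np.float64(0.08)) len 0.193 h 5.08
[0.56325104 0.10769608 0.012     ]
```

In the tool's units: 0.193 m / 0.5 = 0.386, 0.185 m / 0.5 = 0.37.

Emit:
{"name": "move_tool", "arguments": {"deltas": [[[0,0,0.1,0,0,0,0.75],[0,0,0.2,0,0,0,0.75],[0,0,0.28,0,0,0,0.75],[0,0,0.34,0,0,0,0.75],[0,0,0.37,0,0,0,0.75],[0,0,0.386,0,0,0,0.75],[0,0,0.386,0,0,0,0.75],[0,0,0.386,0,0,0,0.75]]]}}

```text
time_s: 8.6
position: [0.6104, 0.1687, 0.056]
tcp_rot: [[-0.088, 0.996, 0.003], [0.996, 0.088, 0.0], [0.0, 0.003, -1.0]]
force: [0.1, -0.9, 0.7]
opening: 0.753
grasp_force: 0.0
```

Emit:
{"name": "move_tool", "arguments": {"deltas": [[[0,0,0,0,0,0,0.4],[0,0,0,0,0,0,0.4],[0,0,0,0,0,0,0.4],[0,0,0,0,0,0,0.4],[0,0,-0.02,0,0,0,0.4],[0,0,-0.04,0,0,0,0.4],[0,0,-0.04,0,0,0,0.4]]]}}

```text
time_s: 9.3
position: [0.6105, 0.1687, 0.0765]
tcp_rot: [[-0.088, 0.996, 0.004], [0.996, 0.088, 0.0], [0.0, 0.004, -1.0]]
force: [-0.1, 0.2, -1.8]
opening: 0.518
grasp_force: 30.0
```

```bash
python3 - <<'E'
from h import *
from rig import capture
c=capture("scene");cv2.imwrite("pics/s4.png",cv2.resize(c["color"][130:260,270:400],None,fx=4,fy=4)[:,:,::-1])
E
```

```text
(no output)
```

View pics/s4.png

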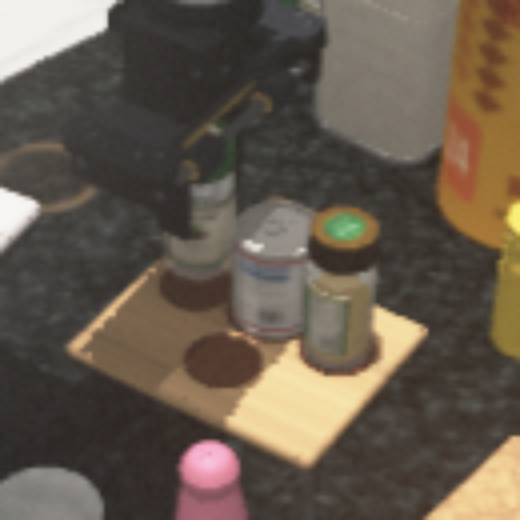

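The green jar is held upright and clear of the tin. I'll carry it over the brown jar to the far end of the mat.

In the tool's units: -0.292 m / 0.5 = -0.584, -0.13 m / 0.5 = -0.26.

Emit:
{"name": "move_tool", "arguments": {"deltas": [[[0,0,-0.08,0,0,0,0.4],[0,0,-0.16,0,0,0,0.4],[0,0,-0.24,0,0,0,0.4],[0,0,-0.26,0,0,0,0.4],[0,0,-0.26,0,0,0,0.4],[-0.06,-0.01,-0.26,0,0,0,0.4],[-0.14,-0.022,-0.26,0,0,0,0.4],[-0.23,-0.036,-0.26,0,0,0,0.4],[-0.32,-0.05,-0.26,0,0,0,0.4],[-0.41,-0.062,-0.26,0,0,0,0.4],[-0.49,-0.074,-0.26,0,0,0,0.4],[-0.55,-0.084,-0.26,0,0,0,0.4],[-0.584,-0.088,-0.26,0,0,0,0.4],[-0.584,-0.088,-0.26,0,0,0,0.4],[-0.584,-0.088,-0.26,0,0,0,0.4]]]}}

```text
time_s: 10.85
position: [0.5901, -0.1251, 0.2032]
tcp_rot: [[-0.087, 0.996, -0.003], [0.996, 0.087, 0.002], [0.002, -0.002, -1.0]]
force: [-0.0, 0.9, -0.2]
opening: 0.516
grasp_force: 30.0
```

```bash
python3 -c "
from h import *
go(.592,-.126,.051,5)"
```

```text
shift [-0.0015  0.0021  0.1522] ('rz', np.float64(0.02)) len 0.152 h 5.02
```

In the tool's units: 0.148 m / 0.5 = 0.296, 0.14 m / 0.5 = 0.28.

Emit:
{"name": "move_tool", "arguments": {"deltas": [[[0,0,0.1,0,0,0,0.4],[0,0,0.18,0,0,0,0.4],[0,0,0.24,0,0,0,0.4],[0,0,0.28,0,0,0,0.4],[0,0,0.296,0,0,0,0.4],[0,0,0.296,0,0,0,0.4],[0,0,0.296,0,0,0,0.4],[0,0,0.296,0,0,0,0.4]]]}}

```text
time_s: 11.65
position: [0.5921, -0.1261, 0.0581]
tcp_rot: [[-0.088, 0.996, 0.003], [0.996, 0.088, -0.001], [-0.001, 0.003, -1.0]]
force: [-0.1, -0.0, -1.8]
opening: 0.517
grasp_force: 30.0
```

```bash
python3 -c "
from h import *
go(.592,-.126,.0505,5)"
```

```text
shift [ 0.0001 -0.0001  0.0076] ('rz', np.float64(0.07)) len 0.008 h 5.07
```

In the tool's units: -0.19 m / 0.5 = -0.38, -0.15 m / 0.5 = -0.3.

Emit:
{"name": "move_tool", "arguments": {"deltas": [[[0,0,0.008,0,0,0,0.4],[0,0,0.015,0,0,0,0.4],[0,0,0.015,0,0,0,0.4],[0,0,0.015,0,0,0,0.55],[0,0,0.015,0,0,0,0.65],[0,0,0.015,0,0,0,0.75],[0,0,0.015,0,0,0,0.75],[0,0,-0.1,0,0,0,0.75],[0,0,-0.2,0,0,0,0.75],[0,0,-0.3,0,0,0,0.75],[0,0,-0.38,0,0,0,0.75],[0,0,-0.38,0,0,0,0.75]]]}}

```text
time_s: 12.85
position: [0.5953, -0.1278, 0.2546]
tcp_rot: [[-0.088, 0.996, 0.015], [0.996, 0.088, -0.006], [-0.007, 0.014, -1.0]]
force: [0.7, 0.3, 0.0]
opening: 0.751
grasp_force: 0.0
```

```bash
python3 -c "
from h import *
go(.618,.056,.25,5)"
```

```text
shift [0.1811 0.0387 0.0038] ('rz', np.float64(0.05)) len 0.185 h 5.05
```

In the tool's units: 0.181 m / 0.5 = 0.362, 0.16 m / 0.5 = 0.32.

Emit:
{"name": "move_tool", "arguments": {"deltas": [[[0.08,0.018,0,0,0,0,0.75],[0.16,0.036,0,0,0,0,0.75],[0.24,0.054,0,0,0,0,0.75],[0.32,0.07,0,0,0,0,0.75],[0.362,0.08,0,0,0,0,0.75],[0.362,0.08,0,0,0,0,0.75],[0.362,0.08,0,0,0,0,0.75],[0.362,0.08,0,0,0,0,0.75]]]}}

```text
time_s: 13.65
position: [0.6146, 0.0565, 0.2461]
tcp_rot: [[-0.087, 0.996, -0.001], [0.996, 0.087, -0.0], [-0.0, -0.001, -1.0]]
force: [0.3, -0.1, 0.3]
opening: 0.749
grasp_force: 0.0
```

```bash
python3 -c "
from h import *
go(.618,.056,.054,5)"
```

```text
shift [-0.0008  0.0035  0.1921] ('rz', np.float64(-0.02)) len 0.192 h 4.98
```

In the tool's units: 0.192 m / 0.5 = 0.384, 0.185 m / 0.5 = 0.37.

Emit:
{"name": "move_tool", "arguments": {"deltas": [[[0,0.006,0.1,0,0,0,0.75],[0,0.006,0.2,0,0,0,0.75],[0,0.006,0.28,0,0,0,0.75],[0,0.006,0.34,0,0,0,0.75],[0,0.006,0.37,0,0,0,0.75],[0,0.006,0.384,0,0,0,0.75],[0,0.006,0.384,0,0,0,0.75],[0,0.006,0.384,0,0,0,0.75]]]}}

```text
time_s: 14.45
position: [0.6192, 0.0575, 0.0561]
tcp_rot: [[-0.087, 0.996, 0.003], [0.996, 0.087, -0.0], [-0.001, 0.003, -1.0]]
force: [0.8, -0.5, 0.4]
opening: 0.741
grasp_force: 0.0
```

Emit:
{"name": "move_tool", "arguments": {"deltas": [[[0,0,0,0,0,0,0.4],[0,0,0,0,0,0,0.4],[0,0,0,0,0,0,0.4],[0,0,0,0,0,0,0.4],[0,0,-0.04,0,0,0,0.4],[0,0,-0.12,0,0,0,0.4],[0,0,-0.2,0,0,0,0.4],[0,0,-0.26,0,0,0,0.4],[0,0,-0.26,0,0,0,0.4]]]}}

```text
time_s: 15.35
position: [0.6211, 0.0578, 0.1896]
tcp_rot: [[-0.088, 0.996, 0.01], [0.996, 0.088, -0.001], [-0.002, 0.01, -1.0]]
force: [0.1, 0.0, -0.8]
opening: 0.497
grasp_force: 30.0
```

```bash
python3 -c "
from h import *
go(.507,-.1235,.2,5)"
```

```text
shift [-0.1706 -0.1295 -0.0114] ('rz', np.float64(0.05)) len 0.214 h 5.05
```

In the tool's units: -0.171 m / 0.5 = -0.342, -0.01 m / 0.5 = -0.02.

Emit:
{"name": "move_tool", "arguments": {"deltas": [[[-0.06,-0.046,-0.02,0,0,0,0.4],[-0.12,-0.092,-0.02,0,0,0,0.4],[-0.18,-0.136,-0.02,0,0,0,0.4],[-0.24,-0.18,-0.02,0,0,0,0.4],[-0.3,-0.226,-0.02,0,0,0,0.4],[-0.342,-0.258,-0.02,0,0,0,0.4],[-0.342,-0.258,-0.02,0,0,0,0.4],[-0.342,-0.258,-0.02,0,0,0,0.4],[-0.342,-0.258,0.08,0,0,0,0.4],[-0.342,-0.258,0.16,0,0,0,0.4],[-0.342,-0.258,0.22,0,0,0,0.4],[-0.342,-0.258,0.25,0,0,0,0.4],[-0.342,-0.258,0.25,0,0,0,0.4],[-0.342,-0.258,0.25,0,0,0,0.4],[-0.342,-0.258,0.25,0,0,0,0.4]]]}}

```text
time_s: 16.85
position: [0.5055, -0.1236, 0.0604]
tcp_rot: [[-0.089, 0.996, 0.002], [0.996, 0.089, -0.001], [-0.001, 0.002, -1.0]]
force: [0.3, 0.1, -0.3]
opening: 0.497
grasp_force: 30.0
```

```bash
python3 -c "
from h import *
go(.507,-.1235,.0505,5)"
```

```text
shift [-0.0001  0.0015  0.0099] ('rz', np.float64(0.09)) len 0.01 h 5.09
```

In the tool's units: -0.16 m / 0.5 = -0.32, 0.0095 m / 0.5 = 0.019.

Emit:
{"name": "move_tool", "arguments": {"deltas": [[[0,0,0.01,0,0,0,0.4],[0,0,0.019,0,0,0,0.4],[0,0,0.019,0,0,0,0.4],[0,0,0.019,0,0,0,0.55],[0,0,0.019,0,0,0,0.65],[0,0,0.019,0,0,0,0.75],[0,0,0.019,0,0,0,0.75],[0,0,-0.08,0,0,0,0.75],[0,0,-0.18,0,0,0,0.75],[0,0,-0.28,0,0,0,0.75],[0,0,-0.32,0,0,0,1],[0,0,-0.32,0,0,0,1]]]}}

```text
time_s: 18.05
position: [0.5066, -0.1247, 0.2235]
tcp_rot: [[-0.088, 0.996, 0.008], [0.996, 0.088, -0.004], [-0.005, 0.008, -1.0]]
force: [-0.1, -0.3, -0.7]
opening: 0.854
grasp_force: 0.0
```

Run:
```python
from h import *
from rig import capture
go(.6225,.113,.22,95)
c=capture("scene");np.savez("s5.npz",**c);cv2.imwrite("pics/s5.png",cv2.resize(c["color"][140:340,270:480],None,fx=3,fy=3)[:,:,::-1])
```

```text
shift [0.2266 0.1363 0.0034] ('rz', np.float64(-89.95)) len 0.265 h 5.05
```

View pics/s5.png

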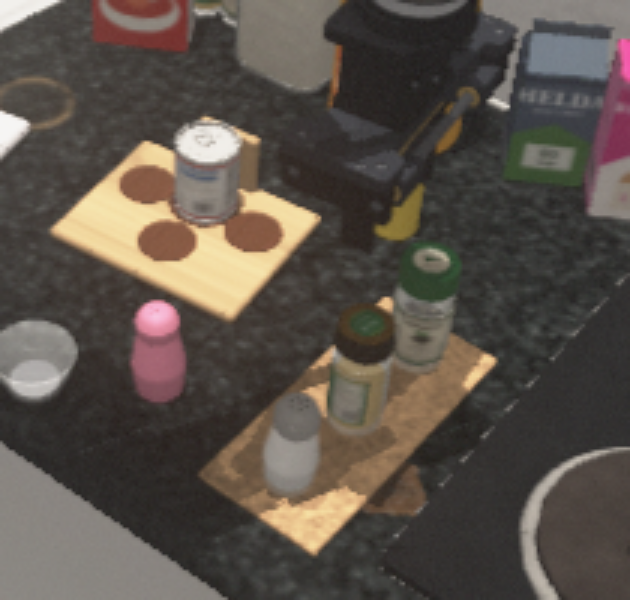

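All three stand upright on the mat: shaker (292,450), brown (360,370), green (427,310). The tin is still in its place at (207,170). Now the tin.

In the tool's units: 0.227 m / 0.5 = 0.454, 0.19 m / 0.5 = 0.38, -90 degrees / 90 = -1.

Emit:
{"name": "move_tool", "arguments": {"deltas": [[[0.08,0.046,0,0,0,-0.0889,1],[0.16,0.094,0,0,0,-0.1778,1],[0.24,0.14,0,0,0,-0.2667,1],[0.31,0.186,0,0,0,-0.3556,1],[0.38,0.23,0,0,0,-0.4444,1],[0.454,0.272,0,0,0,-0.5333,1],[0.454,0.272,0,0,0,-0.6222,1],[0.454,0.272,0,0,0,-0.7111,1],[0.454,0.272,0,0,0,-0.8,1],[0.454,0.272,0,0,0,-0.8889,1],[0.454,0.272,0,0,0,-0.9778,1],[0.454,0.272,0,0,0,-1,1],[0.454,0.272,0,0,0,-1,1],[0.454,0.272,0,0,0,-1,1]]]}}

```text
time_s: 19.5
position: [0.619, 0.1143, 0.2178]
tcp_rot: [[-0.996, -0.087, -0.003], [-0.087, 0.996, -0.0], [0.003, 0.0, -1.0]]
force: [0.2, -0.4, 0.4]
opening: 0.999
grasp_force: 0.0
```

Run:
```python
from h import *
s=dict(np.load("s5.npz"))
B=lambda x,y:((x+.5)/3-.5+270,(y+.5)/3-.5+140)
for q in [(147,184),(253,232),(167,241)]:print(onz(s,B(*q),.012))
print(onz(s,B(207,138),.084))
go(.6225,.113,.035,95)
```

```text
[0.61029092 0.16874401 0.012     ]
[0.62035365 0.05669953 0.012     ]
[0.56325104 0.10769608 0.012     ]
[0.62672477 0.115446   0.084     ]
shift [-0.004  -0.0016  0.1828] ('rz', np.float64(-0.02)) len 0.183 h 94.98
```

In the tool's units: 0.183 m / 0.5 = 0.366, 0.18 m / 0.5 = 0.36.

Emit:
{"name": "move_tool", "arguments": {"deltas": [[[-0.006,0,0.1,0,0,0,1],[-0.006,0,0.2,0,0,0,1],[-0.006,0,0.28,0,0,0,1],[-0.006,0,0.33,0,0,0,1],[-0.006,0,0.36,0,0,0,1],[-0.006,0,0.366,0,0,0,1],[-0.006,0,0.366,0,0,0,1]]]}}

```text
time_s: 20.2
position: [0.6233, 0.1145, 0.0367]
tcp_rot: [[-0.996, -0.088, 0.0], [-0.088, 0.996, -0.0], [-0.0, -0.0, -1.0]]
force: [-0.3, -0.1, 0.6]
opening: 0.999
grasp_force: 0.0
```

Emit:
{"name": "move_tool", "arguments": {"deltas": [[[0,0,0,0,0,0,0.5],[0,0,0,0,0,0,0.5],[0,0,0,0,0,0,0.5],[0,0,0,0,0,0,0.5],[0,0,0,0,0,0,0.5],[0,0,-0.04,0,0,0,0.5],[0,0,-0.1,0,0,0,0.5],[0,0,-0.18,0,0,0,0.5],[0,0,-0.18,0,0,0,0.5],[0,0,-0.18,0,0,0,0.5]]]}}

```text
time_s: 21.2
position: [0.6229, 0.1146, 0.127]
tcp_rot: [[-0.996, -0.088, 0.001], [-0.088, 0.996, 0.0], [-0.001, -0.0, -1.0]]
force: [-0.4, -0.0, -4.1]
opening: 0.65
grasp_force: 30.0
```

Run:
```python
from h import *
from rig import capture
go(.531,.360,.125,95)
c=capture("top");cv2.imwrite("pics/t6.png",cv2.resize(c["color"][130:300,180:460],None,fx=2.8,fy=2.8)[:,:,::-1])
```

```text
shift [0.07   0.2525 0.0019] ('rz', np.float64(0.03)) len 0.262 h 95.03
```

In the tool's units: 0.2525 m / 0.5 = 0.505, 0.01 m / 0.5 = 0.02.

Emit:
{"name": "move_tool", "arguments": {"deltas": [[[0.02,0.08,0,0,0,0,0.5],[0.044,0.16,0,0,0,0,0.5],[0.07,0.25,0,0,0,0,0.5],[0.094,0.34,0,0,0,0,0.5],[0.116,0.42,0,0,0,0,0.5],[0.134,0.48,0,0,0,0,0.5],[0.14,0.505,0,0,0,0,0.5],[0.14,0.505,0,0,0,0,0.5],[0.14,0.505,0,0,0,0,0.5],[0.14,0.505,0.06,0,0,0,0.5],[0.14,0.505,0.11,0,0,0,0.5],[0.14,0.505,0.14,0,0,0,0.5],[0.14,0.505,0.14,0,0,0,0.5],[0.14,0.505,0.14,0,0,0,0.5],[0.14,0.505,0.14,0,0,0,0.5]]]}}

```text
time_s: 22.75
position: [0.5324, 0.36, 0.0579]
tcp_rot: [[-0.996, -0.087, 0.003], [-0.087, 0.996, 0.001], [-0.003, 0.001, -1.0]]
force: [-0.7, 0.4, -3.0]
opening: 0.655
grasp_force: 30.0
```

```bash
python3 -c "
from h import *
go(.531,.36,.0475,95)"
```

```text
shift [0.0014 0.0001 0.0103] ('rz', np.float64(-0.0)) len 0.01 h 95.0
```

In the tool's units: -0.19 m / 0.5 = -0.38, -0.17 m / 0.5 = -0.34.

Emit:
{"name": "move_tool", "arguments": {"deltas": [[[0.002,0,0.01,0,0,0,0.5],[0.002,0,0.02,0,0,0,0.5],[0.002,0,0.02,0,0,0,0.5],[0.002,0,0.02,0,0,0,0.7],[0.002,0,0.02,0,0,0,0.8],[0.002,0,0.02,0,0,0,0.95],[0.002,0,0.02,0,0,0,1],[0.002,0,0.02,0,0,0,1],[0.002,0,-0.06,0,0,0,1],[0.002,0,-0.16,0,0,0,1],[0.002,0,-0.26,0,0,0,1],[0.002,0,-0.34,0,0,0,0.8],[0.002,0,-0.38,0,0,0,0.75],[0.002,0,-0.38,0,0,0,0.75]]]}}

```text
time_s: 24.15
position: [0.5321, 0.3609, 0.251]
tcp_rot: [[-0.996, -0.088, 0.008], [-0.088, 0.996, 0.004], [-0.008, 0.003, -1.0]]
force: [0.1, 0.0, 0.1]
opening: 0.813
grasp_force: 0.0
```

```bash
python3 -c "
from h import *
go(.507,-.1235,.25,5)"
```

```text
shift [ 0.0675 -0.4803 -0.001 ] ('rz', np.float64(90.04)) len 0.485 h 95.04
```

In the tool's units: -0.48 m / 0.5 = -0.96, -0.36 m / 0.5 = -0.72, 90 degrees / 90 = 1.

Emit:
{"name": "move_tool", "arguments": {"deltas": [[[0.01,-0.08,0,0,0,0.0889,0.75],[0.022,-0.16,0,0,0,0.1778,0.75],[0.034,-0.24,0,0,0,0.2667,0.75],[0.046,-0.32,0,0,0,0.3556,0.75],[0.056,-0.4,0,0,0,0.4444,0.75],[0.068,-0.48,0,0,0,0.5333,0.75],[0.08,-0.56,0,0,0,0.6222,0.75],[0.09,-0.64,0,0,0,0.7111,0.75],[0.1,-0.72,0,0,0,0.8,0.75],[0.112,-0.8,0,0,0,0.8889,0.75],[0.124,-0.88,0,0,0,0.9778,0.75],[0.134,-0.96,0,0,0,1,0.75],[0.134,-0.96,0,0,0,1,0.75],[0.134,-0.96,0,0,0,1,0.75],[0.134,-0.96,0,0,0,1,0.75]]]}}

```text
time_s: 25.65
position: [0.5045, -0.1229, 0.2455]
tcp_rot: [[-0.089, 0.996, -0.002], [0.996, 0.089, 0.002], [0.002, -0.002, -1.0]]
force: [-0.3, -0.1, 0.2]
opening: 0.75
grasp_force: 0.0
```

Run:
```python
from h import *
from rig import capture
go(.507,-.1245,.051,5)
c=capture("top");s=capture("scene")
a=cv2.resize(c["color"][140:270,170:360],None,fx=4,fy=4);b=cv2.resize(s["color"][140:240,190:390],None,fx=3.8,fy=3)
b=b[:,:760] if b.shape[1]>760 else b
cv2.imwrite("pics/t7.png",a[:,:,::-1])
```

```text
shift [-0.0022  0.0028  0.1944] ('rz', np.float64(0.08)) len 0.194 h 5.08
```

View pics/t7.png

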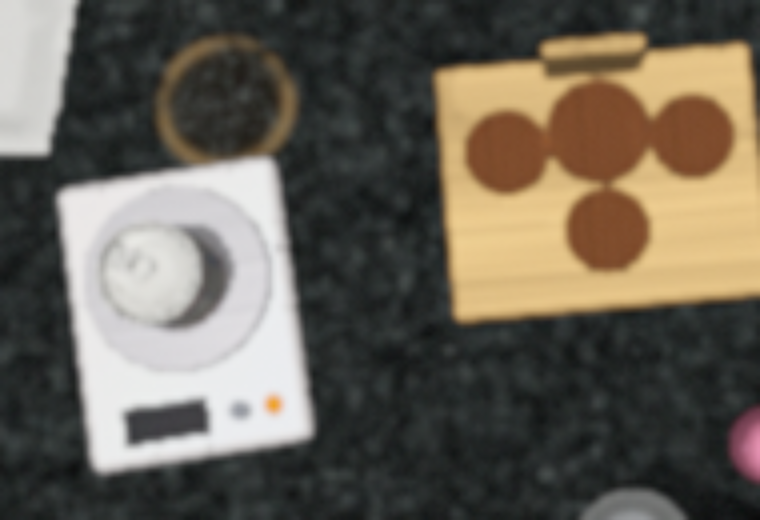

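Run:
```python
from h import *
t=dict(np.load("top0.npz"))
A=lambda x,y:((x+.5)/4-.5+170,(y+.5)/4-.5+140)
print("lid",onz(t,A(153,273),.094),"plate",onz(t,A(180,279),.022))
for q in [(507,152),(693,136),(608,230),(599,132)]:print(onz(t,A(*q),.012))
```

```text
lid [0.52868214 0.35616869 0.094     ] plate [0.53134464 0.35874793 0.022     ]
[0.60881922 0.16788335 0.012     ]
[0.61881661 0.05617137 0.012     ]
[0.56184238 0.10727946 0.012     ]
[0.62111017 0.11270882 0.012     ]
```

Emit:
{"name": "move_tool", "arguments": {"deltas": [[[-0.002,0.004,0.1,0,0,0,0.75],[-0.002,0.004,0.2,0,0,0,0.75],[-0.002,0.004,0.28,0,0,0,0.75],[-0.002,0.004,0.34,0,0,0,0.75],[-0.002,0.004,0.37,0,0,0,0.75],[-0.002,0.004,0.39,0,0,0,0.75],[-0.002,0.004,0.39,0,0,0,0.75],[-0.002,0.004,0.39,0,0,0,0.75]]]}}

```text
time_s: 26.55
position: [0.5081, -0.1247, 0.0521]
tcp_rot: [[-0.089, 0.996, 0.001], [0.996, 0.089, -0.0], [-0.001, 0.001, -1.0]]
force: [0.5, -0.2, 0.6]
opening: 0.75
grasp_force: 0.0
```

The tin stands about 4 mm from the plate's centre (lid at crop 153,273; plate at 180,279). Next I'll put the brown jar back.

In the tool's units: 0.171 m / 0.5 = 0.342, 0.15 m / 0.5 = 0.3.

Emit:
{"name": "move_tool", "arguments": {"deltas": [[[0,0,0,0,0,0,0.4],[0,0,0,0,0,0,0.4],[0,0,0,0,0,0,0.4],[0,0,0,0,0,0,0.4],[0,0,-0.06,0,0,0,0.4],[0,0,-0.14,0,0,0,0.4],[0,0,-0.22,0,0,0,0.4],[0,0,-0.28,0,0,0,0.4],[0.06,0.044,-0.28,0,0,0,0.4],[0.12,0.09,-0.28,0,0,0,0.4],[0.18,0.136,-0.28,0,0,0,0.4],[0.24,0.18,-0.28,0,0,0,0.4],[0.3,0.226,-0.28,0,0,0,0.4],[0.342,0.252,-0.28,0,0,0,0.4],[0.342,0.252,-0.28,0,0,0,0.4],[0.342,0.252,-0.28,0,0,0,0.4],[0.342,0.252,-0.28,0,0,0,0.4]]]}}

```text
time_s: 28.25
position: [0.6171, 0.0555, 0.1912]
tcp_rot: [[-0.087, 0.996, -0.001], [0.996, 0.087, -0.0], [-0.0, -0.001, -1.0]]
force: [0.8, -0.9, -0.8]
opening: 0.499
grasp_force: 30.0
```

```bash
python3 -c "
from h import *
go(.6185,.057,.058,5)"
```

```text
shift [0.0014 0.0017 0.1332] ('rz', np.float64(-0.01)) len 0.133 h 4.99
```

In the tool's units: 0.125 m / 0.5 = 0.25, 0.115 m / 0.5 = 0.23.

Emit:
{"name": "move_tool", "arguments": {"deltas": [[[0.002,0,0.1,0,0,0,0.4],[0.002,0,0.18,0,0,0,0.4],[0.002,0,0.23,0,0,0,0.4],[0.002,0,0.25,0,0,0,0.4],[0.002,0,0.25,0,0,0,0.4],[0.002,0,0.25,0,0,0,0.4],[0.002,0,0.25,0,0,0,0.4]]]}}

```text
time_s: 28.95
position: [0.6194, 0.057, 0.0685]
tcp_rot: [[-0.087, 0.996, 0.004], [0.996, 0.087, -0.0], [-0.001, 0.004, -1.0]]
force: [0.3, 0.2, -1.5]
opening: 0.501
grasp_force: 30.0
```

```bash
python3 -c "
from h import *
go(.6185,.057,.0585,5)"
```

```text
shift [ 0.0001 -0.0009  0.01  ] ('rz', np.float64(0.01)) len 0.01 h 5.01
```

Release, rise and go to the green jar on the mat.

Careful with the scale: shifts go in shares of 0.5 m and turns go in shares of 90 degrees. That gives: -0.181 m / 0.5 = -0.362, -0.18 m / 0.5 = -0.36.

Emit:
{"name": "move_tool", "arguments": {"deltas": [[[0,-0.002,0.012,0,0,0,0.4],[0,-0.002,0.019,0,0,0,0.4],[0,-0.002,0.019,0,0,0,0.4],[0,-0.002,0.019,0,0,0,0.55],[0,-0.002,0.019,0,0,0,0.65],[0,-0.002,0.019,0,0,0,0.75],[0,-0.002,0.019,0,0,0,0.75],[0,-0.002,-0.08,0,0,0,0.75],[0,-0.002,-0.18,0,0,0,0.75],[0,-0.002,-0.28,0,0,0,0.75],[0,-0.002,-0.36,0,0,0,0.75],[-0.08,-0.018,-0.36,0,0,0,0.75],[-0.16,-0.038,-0.36,0,0,0,0.75],[-0.24,-0.056,-0.36,0,0,0,0.75],[-0.32,-0.074,-0.36,0,0,0,0.75],[-0.362,-0.084,-0.36,0,0,0,0.75],[-0.362,-0.084,-0.36,0,0,0,0.75],[-0.362,-0.084,-0.36,0,0,0,0.75]]]}}

```text
time_s: 30.75
position: [0.5917, -0.1266, 0.2463]
tcp_rot: [[-0.086, 0.996, -0.0], [0.996, 0.086, 0.001], [0.001, -0.0, -1.0]]
force: [-0.5, -0.3, -0.6]
opening: 0.749
grasp_force: 0.0
```

```bash
python3 -c "
from h import *
go(.592,-.126,.0515,5)"
```

```text
shift [0.0003 0.0005 0.1948] ('rz', np.float64(-0.04)) len 0.195 h 4.96
```

In the tool's units: 0.195 m / 0.5 = 0.39, 0.185 m / 0.5 = 0.37.

Emit:
{"name": "move_tool", "arguments": {"deltas": [[[0,0,0.1,0,0,0,0.75],[0,0,0.2,0,0,0,0.75],[0,0,0.28,0,0,0,0.75],[0,0,0.34,0,0,0,0.75],[0,0,0.37,0,0,0,0.75],[0,0,0.39,0,0,0,0.75],[0,0,0.39,0,0,0,0.75],[0,0,0.39,0,0,0,0.75]]]}}

```text
time_s: 31.55
position: [0.5931, -0.1266, 0.0528]
tcp_rot: [[-0.088, 0.996, 0.002], [0.996, 0.088, -0.001], [-0.001, 0.002, -1.0]]
force: [0.2, -0.8, 1.1]
opening: 0.75
grasp_force: 0.0
```

Emit:
{"name": "move_tool", "arguments": {"deltas": [[[0,0,0,0,0,0,0.4],[0,0,0,0,0,0,0.4],[0,0,0,0,0,0,0.4],[0,0,0,0,0,0,0.4],[0,0,-0.06,0,0,0,0.4],[0,0,-0.14,0,0,0,0.4],[0,0,-0.22,0,0,0,0.4],[0,0,-0.3,0,0,0,0.4],[0,0,-0.32,0,0,0,0.4],[0.08,0.012,-0.32,0,0,0,0.4],[0.16,0.024,-0.32,0,0,0,0.4],[0.24,0.036,-0.32,0,0,0,0.4],[0.32,0.05,-0.32,0,0,0,0.4],[0.4,0.062,-0.32,0,0,0,0.4],[0.48,0.074,-0.32,0,0,0,0.4],[0.56,0.084,-0.32,0,0,0,0.4],[0.588,0.086,-0.32,0,0,0,0.4],[0.588,0.086,-0.32,0,0,0,0.4],[0.588,0.086,-0.32,0,0,0,0.4],[0.588,0.086,-0.32,0,0,0,0.4]]]}}

```text
time_s: 33.55
position: [0.6089, 0.1683, 0.2111]
tcp_rot: [[-0.086, 0.996, -0.001], [0.996, 0.086, -0.001], [-0.001, -0.001, -1.0]]
force: [-0.2, 0.3, -1.7]
opening: 0.519
grasp_force: 29.9
```

```bash
python3 -c "
from h import *
go(.61,.1683,.0585,5)"
```

```text
shift [0.     0.0013 0.1526] ('rz', np.float64(-0.06)) len 0.153 h 4.94
```

In the tool's units: 0.144 m / 0.5 = 0.288, 0.14 m / 0.5 = 0.28.

Emit:
{"name": "move_tool", "arguments": {"deltas": [[[0,0,0.1,0,0,0,0.4],[0,0,0.18,0,0,0,0.4],[0,0,0.24,0,0,0,0.4],[0,0,0.28,0,0,0,0.4],[0,0,0.288,0,0,0,0.4],[0,0,0.288,0,0,0,0.4],[0,0,0.288,0,0,0,0.4],[0,0,0.288,0,0,0,0.4]]]}}

```text
time_s: 34.35
position: [0.6103, 0.1699, 0.0693]
tcp_rot: [[-0.087, 0.996, 0.003], [0.996, 0.087, 0.0], [-0.0, 0.003, -1.0]]
force: [-0.3, -0.2, -0.8]
opening: 0.517
grasp_force: 29.9
```

```bash
python3 -c "
from h import *
go(.61,.1683,.0593,5)"
```

```text
shift [-0.0015 -0.0005  0.01  ] ('rz', np.float64(0.01)) len 0.01 h 5.01
```

In the tool's units: -0.18 m / 0.5 = -0.36, 0.006 m / 0.5 = 0.012.

Emit:
{"name": "move_tool", "arguments": {"deltas": [[[-0.002,0,0.012,0,0,0,0.4],[-0.002,0,0.019,0,0,0,0.4],[-0.002,0,0.019,0,0,0,0.4],[-0.002,0,0.019,0,0,0,0.55],[-0.002,0,0.019,0,0,0,0.65],[-0.002,0,0.019,0,0,0,0.75],[-0.002,0,0.019,0,0,0,0.75],[-0.002,0,-0.08,0,0,0,0.75],[-0.002,0,-0.18,0,0,0,0.75],[-0.002,0,-0.28,0,0,0,0.75],[-0.002,0,-0.36,0,0,0,0.75],[-0.002,0,-0.36,0,0,0,0.75]]]}}

```text
time_s: 35.55
position: [0.6132, 0.1697, 0.2551]
tcp_rot: [[-0.088, 0.996, 0.015], [0.996, 0.088, 0.002], [0.0, 0.015, -1.0]]
force: [-0.8, -0.1, 0.2]
opening: 0.748
grasp_force: 0.0
```

Run:
```python
from h import *
from rig import capture
c=capture("top");s=capture("scene");np.savez("t8.npz",**c);np.savez("s8.npz",**s)
go(.42,-.121,.25,95)
b=cv2.resize(s["color"][160:360,290:420],None,fx=3,fy=3);a=cv2.resize(c["color"][200:300,370:450],None,fx=5,fy=5)
o=np.zeros((600,800,3),np.uint8);o[:600,:390]=b;o[:500,400:800]=a
cv2.imwrite("pics/m8.png",o[:,:,::-1])
```

```text
shift [-0.2724 -0.2141 -0.0018] ('rz', np.float64(-89.96)) len 0.346 h 5.04
```

View pics/m8.png

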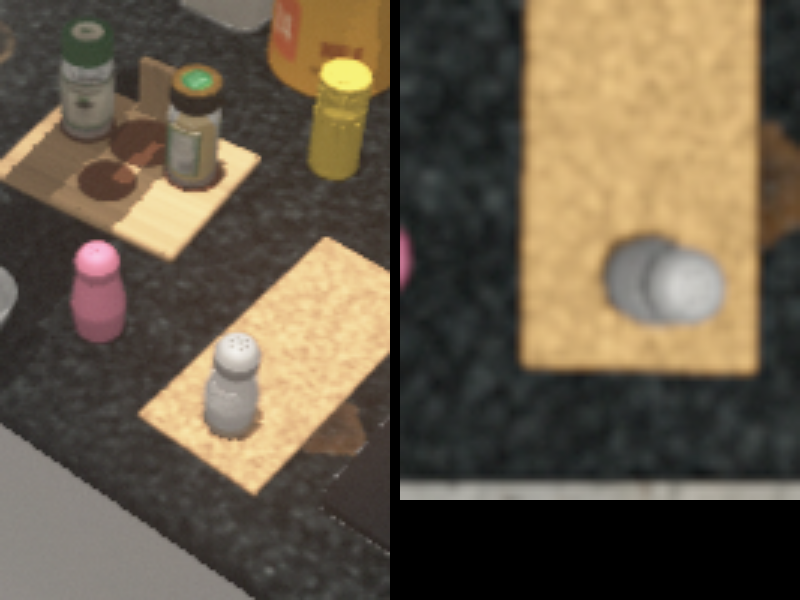

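Both jars are back on the stand. The shaker is upright on the mat, with its ball top at left crop (237,354) and right crop (287,286).

Run:
```python
from h import *
t=dict(np.load("t8.npz"));s=dict(np.load("s8.npz"))
o1,d1=ray(t,((287.5)/5-.5+370,286.5/5-.5+200));o2,d2=ray(s,(237.5/3-.5+290,354.5/3-.5+160))
k=np.linalg.lstsq(np.c_[d1,-d2],o2-o1,rcond=None)[0];print(o1+d1*k[0],o2+d2*k[1])
# body left/lower circle on top view (base outline) centre at ~ z .03
print(onz(t,((247.5)/5-.5+370,280.5/5-.5+200),.03))
```

```text
[ 0.42265632 -0.12271665  0.08395449] [ 0.42282697 -0.12290557  0.0839987 ]
[ 0.42385395 -0.11822236  0.03      ]
```

In the tool's units: -0.272 m / 0.5 = -0.544, -0.245 m / 0.5 = -0.49, -90 degrees / 90 = -1.

Emit:
{"name": "move_tool", "arguments": {"deltas": [[[-0.07,-0.054,0,0,0,-0.0889,0.75],[-0.14,-0.108,0,0,0,-0.1778,0.75],[-0.21,-0.164,0,0,0,-0.2667,0.75],[-0.28,-0.22,0,0,0,-0.3556,0.75],[-0.35,-0.274,0,0,0,-0.4444,0.75],[-0.42,-0.33,0,0,0,-0.5333,0.75],[-0.49,-0.384,0,0,0,-0.6222,0.75],[-0.544,-0.428,0,0,0,-0.7111,0.75],[-0.544,-0.428,0,0,0,-0.8,0.75],[-0.544,-0.428,0,0,0,-0.8889,0.75],[-0.544,-0.428,0,0,0,-0.9778,0.75],[-0.544,-0.428,0,0,0,-1,0.75],[-0.544,-0.428,0,0,0,-1,0.75],[-0.544,-0.428,0,0,0,-1,0.75]]]}}

```text
time_s: 37.05
position: [0.4188, -0.1202, 0.2463]
tcp_rot: [[-0.996, -0.087, -0.003], [-0.087, 0.996, 0.002], [0.003, 0.002, -1.0]]
force: [-0.6, -0.1, 0.4]
opening: 0.748
grasp_force: 0.0
```

```bash
python3 -c "
from h import *
go(.42,-.121,.06,95)"
```

```text
shift [-0.0016 -0.0013  0.1863] ('rz', np.float64(-0.02)) len 0.186 h 94.98
```

In the tool's units: 0.187 m / 0.5 = 0.374, -0.003 m / 0.5 = -0.006.

Emit:
{"name": "move_tool", "arguments": {"deltas": [[[-0.006,-0.002,0.1,0,0,0,0.75],[-0.006,-0.002,0.2,0,0,0,0.75],[-0.006,-0.002,0.28,0,0,0,0.75],[-0.006,-0.002,0.34,0,0,0,0.75],[-0.006,-0.002,0.372,0,0,0,0.75],[-0.006,-0.002,0.374,0,0,0,0.75],[-0.006,-0.002,0.374,0,0,0,0.75]]]}}

```text
time_s: 37.75
position: [0.4226, -0.1212, 0.0602]
tcp_rot: [[-0.996, -0.088, -0.001], [-0.088, 0.996, 0.001], [0.001, 0.001, -1.0]]
force: [0.2, -0.5, 0.4]
opening: 0.753
grasp_force: 0.0
```

Emit:
{"name": "move_tool", "arguments": {"deltas": [[[0,0,0,0,0,0,0.3],[0,0,0,0,0,0,0.3],[0,0,0,0,0,0,0.3],[0,0,0,0,0,0,0.3],[0,0,0,0,0,0,0.3],[0,0,-0.04,0,0,0,0.3],[0,0,-0.12,0,0,0,0.3],[0,0,-0.2,0,0,0,0.3],[0,0,-0.28,0,0,0,0.3],[0,0,-0.28,0,0,0,0.3]]]}}

```text
time_s: 38.75
position: [0.4258, -0.123, 0.2051]
tcp_rot: [[-0.996, -0.088, 0.01], [-0.088, 0.996, -0.006], [-0.009, -0.007, -1.0]]
force: [1.2, -0.4, -1.3]
opening: 0.381
grasp_force: 29.1
```

Run:
```python
from h import *
from rig import capture
go(.562,.107,.2,95)
s=capture("scene");cv2.imwrite("pics/s9.png",cv2.resize(s["color"][160:360,290:440],None,fx=3,fy=3)[:,:,::-1])
```

```text
shift [-0.1559  0.2172  0.0051] ('rz', np.float64(0.05)) len 0.267 h 95.05
```

View pics/s9.png

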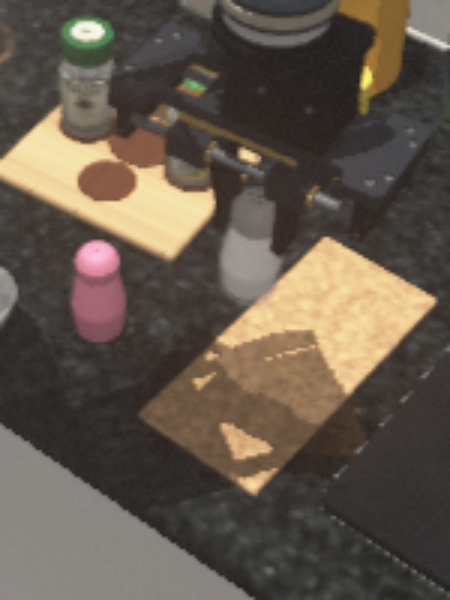

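The shaker is held upright by its neck (crop 250,245). I'll carry it to the front place.

In the tool's units: 0.217 m / 0.5 = 0.434, 0.205 m / 0.5 = 0.41.

Emit:
{"name": "move_tool", "arguments": {"deltas": [[[-0.05,0.07,0,0,0,0,0.3],[-0.1,0.14,0,0,0,0,0.3],[-0.15,0.21,0,0,0,0,0.3],[-0.2,0.28,0,0,0,0,0.3],[-0.25,0.35,0,0,0,0,0.3],[-0.29,0.41,0,0,0,0,0.3],[-0.31,0.434,0,0,0,0,0.3],[-0.31,0.434,0,0,0,0,0.3],[-0.31,0.434,0,0,0,0,0.3],[-0.31,0.434,0.08,0,0,0,0.3],[-0.31,0.434,0.16,0,0,0,0.3],[-0.31,0.434,0.22,0,0,0,0.3],[-0.31,0.434,0.248,0,0,0,0.3],[-0.31,0.434,0.248,0,0,0,0.3],[-0.31,0.434,0.248,0,0,0,0.3],[-0.31,0.434,0.248,0,0,0,0.3]]]}}

```text
time_s: 40.4
position: [0.5595, 0.108, 0.0783]
tcp_rot: [[-0.996, -0.087, 0.003], [-0.087, 0.996, -0.0], [-0.003, -0.0, -1.0]]
force: [0.5, -0.2, -1.7]
opening: 0.381
grasp_force: 29.2
```

```bash
python3 -c "
from h import *
go(.561,.107,.0667,95)"
```

```text
shift [-0.0013 -0.0011  0.0116] ('rz', np.float64(0.01)) len 0.012 h 95.01
```

In the tool's units: 0.011 m / 0.5 = 0.022, 0.009 m / 0.5 = 0.018.

Emit:
{"name": "move_tool", "arguments": {"deltas": [[[-0.002,-0.002,0.01,0,0,0,0.3],[-0.002,-0.002,0.018,0,0,0,0.3],[-0.002,-0.002,0.022,0,0,0,0.3],[-0.002,-0.002,0.022,0,0,0,0.3]]]}}

```text
time_s: 40.8
position: [0.56, 0.1075, 0.0669]
tcp_rot: [[-0.996, -0.088, 0.002], [-0.088, 0.996, -0.0], [-0.002, -0.0, -1.0]]
force: [-2.0, -0.5, 7.1]
opening: 0.384
grasp_force: 29.7
```

Emit:
{"name": "move_tool", "arguments": {"deltas": [[[0,0,0,0,0,0,0.42],[0,0,0,0,0,0,0.5],[0,0,0,0,0,0,0.6],[0,0,0,0,0,0,0.7],[0,0,0,0,0,0,0.7],[0,0,-0.1,0,0,0,0.7],[0,0,-0.2,0,0,0,0.7],[0,0,-0.3,0,0,0,0.7],[0.06,0.06,-0.34,0,0,0,0.7],[0.1,0.16,-0.34,0,0,0,0.7],[0.12,0.26,-0.34,0,0,0,0.7],[0.12,0.36,-0.34,0,0,0,0.7],[0.12,0.46,-0.34,0,0,0,0.7],[0.12,0.56,-0.34,0,0,0,0.7],[0.12,0.66,-0.34,0,0,0,0.7],[0.12,0.76,-0.34,0,0,0,0.7],[0.12,0.76,-0.34,0,0,0,0.7]]]}}

```text
time_s: 42.5
position: [0.4646, 0.4864, 0.235]
tcp_rot: [[-0.996, -0.093, 0.001], [-0.093, 0.996, 0.003], [-0.001, 0.003, -1.0]]
force: [1.0, -1.8, -0.1]
opening: 0.702
grasp_force: 0.0
```

Run:
```python
from h import *
from rig import capture
t=capture("top");s=capture("scene");np.savez("t10.npz",**t);np.savez("s10.npz",**s)
o=np.zeros((580,800,3),np.uint8)
a=cv2.resize(t["color"][140:290,270:370],None,fx=3.8,fy=3.8,interpolation=cv2.INTER_CUBIC);b=cv2.resize(s["color"][150:250,280:360],None,fx=5,fy=5,interpolation=cv2.INTER_CUBIC)
o[:a.shape[0],:a.shape[1]]=a;o[:500,400:]=b
cv2.imwrite("pics/f10.png",o[:,:,::-1])
```

```text
(no output)
```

View pics/f10.png

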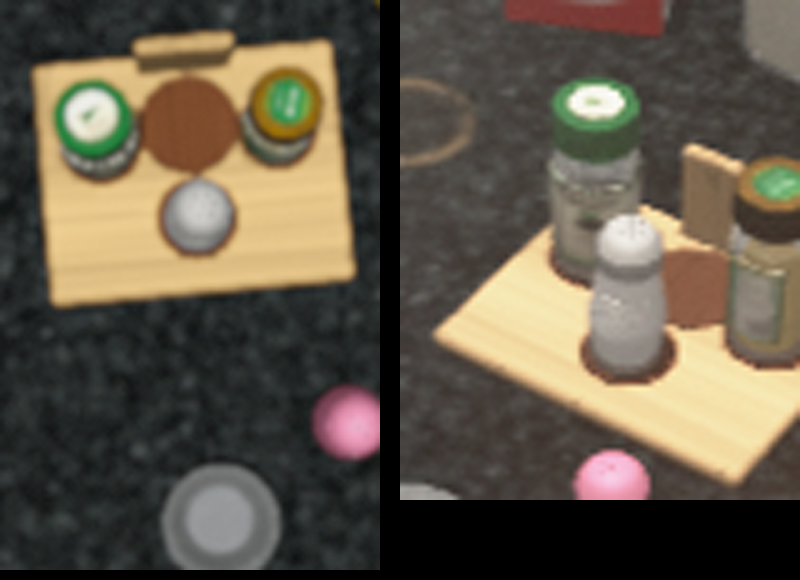

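Everything is back within about 3 mm of its start: green disc at (597,102), brown at (777,183), shaker at (630,240), against the same crop of the first picture. The dish has not moved. I'll hand in.

Emit:
{"name": "move_tool", "arguments": {"deltas": [[[0,0,0,0,0,0,0.7],[0,0,0,0,0,0,0.7],[0,0,0,0,0,0,0.7],[0,0,0,0,0,0,0.7],[0,0,0,0,0,0,0.7]]]}}

```text
time_s: 43.1
position: [0.4666, 0.4801, 0.2358]
tcp_rot: [[-0.996, -0.087, 0.0], [-0.087, 0.996, 0.0], [-0.0, 0.0, -1.0]]
force: [0.2, -0.4, 1.6]
opening: 0.697
grasp_force: 0.0
```

```bash
python3 -c "
from rig import bot
print(bot.hand_in())"
```

```text
the job is handed in; nothing more can be done
None
```

The job is handed in at 43 s, verdict not shown: the tin is upright about 4 mm from the plate's centre, both jars and the shaker are back upright within about 3 mm of where they started, and the dish has not moved.

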